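# Slide a test coupon under a stage's spring clip

## Task

Load the test coupon into the sample stage. With one fingertip press down the long plate of the spring clip so that its jaw rises, and while it is held down push the coupon with the other fingertip along the channel, under the jaw, fully home against the end stop; then let the clip go so that its jaw clamps the coupon. Only press and push: never pick the coupon up, and leave the small parts standing beside the stage where they are.

Things in the scene. Friction and masses are not known exactly. Their poses are not given: they have to be found in the camera images.
- stage: Sample stage, fixed: grey-painted base plate 195x112x6 mm (x -100 to +95, y -30 to +82 mm). Origin on the bench surface under the channel's middle line; x is the way the coupon is pushed, y to its left, z up. The channel on top (floor z = 6 mm) is 45 mm wide (y -22.5 to +22.5), between two rails 6 mm high, 5 mm thick (x -60 to +90 mm), with the end stop at its +x end.
- stop_face (a point): Foot of the end stop's face, at stage x = +80, y = 0, z = 6 mm. The stop is 14 mm high. The coupon's front edge shall meet this face.
- coupon: Loose dark steel test coupon, 0.15 to 0.3 kg, in the channel before the clip's jaw: flat plate 70 (x) by 40 (y) by 6 mm, rear edge turned up as a wall. Origin at the centre of its underside; x points to the stop. Fully home, its origin is at stage x = +45 mm; it starts 43 to 65 mm short of that.
- rear_wall (a point): Middle of the outer (-x) face of the coupon's turned-up rear wall, 14 mm above its underside: push here. The wall is 4 mm thick, 40 mm wide, its top 22 mm above the underside.
- clip (a joint): Steel spring clip hinged on the stage about a line along stage x at y = +33, z = 16 mm. 0 rad: at rest, jaw barring the channel; grows to a stop at 0.32 as the plate is pressed. From about 0.15 the jaw clears the coupon; let go on the coupon it rests at about 0.12. Pressing mid-width takes about 4 N at first, 8 N at the stop, the same all along the plate.
- jaw (a point): Underside of the clip's jaw, which moves with the clip; at rest at stage x = +54, y = -4, z = 7.5 mm (1.5 mm above the channel floor). The jaw is 24 mm wide (x +42 to +66 mm).
- press_plate (a point): Middle of the top of the clip's press plate (moves with it): stage x -36, y +60, z +26 mm at rest, sloping up to the left by 0.30 rad; fully pressed it is level, top 17.5 mm above the bench, lower than the coupon's rear wall (top at 28 mm). Smooth, 124 mm long (stage x -98 to +26 mm); free for a fingertip from y +40 to +77 mm, and a fingertip can slide along it while pressing.
- heat_sink: Bystander, loose: bright metal heat sink with upright fins, 22x34x20 mm, standing right of the stage. Origin at the centre of its underside. Leave it alone.
- relay: Bystander, loose: blue relay block, 20x28x22 mm, standing right of the stage. Origin at the centre of its underside. Leave it alone.
- battery_9v: Bystander, loose: block battery lying flat, 26x50x17 mm, standing left of the stage. Origin at the centre of its underside. Leave it alone.
- capacitor_2: Bystander, loose: black upright can capacitor, 25 mm across, 35 mm tall, standing left of the stage. Origin at the centre of its underside. Leave it alone.
There are look-alikes about, which are no part of the job. Leave any yellow look-alike of the coupon alone.

How it is judged:
By the outcome, as a careful person would: the job done as asked, in the order asked, and still so for the second after the job is handed in, with the robot touching nothing.
It also fails if it takes over 45 s, if anything falls off the work surface, if the arm or the gripper's body presses on something with over 40 N, if the wrist force passes 120 N, or if a joint passes its speed limit or range.

## Robot

A 6-joint arm with a two-finger parallel gripper is mounted at the origin on a cart in front of the work surface, level with it; the furniture and walls round the work are solid. World frame = base frame: x ahead of the robot, y to its left, z up, the work surface at z = 0. Lengths are in mm, angles in degrees, forces in N, time in s.
With the tool pointing down it reaches from about 300 to 850 mm from the base axis. Payload 4.2 kg.
Tool frame: the origin (TCP) lies at the very end of the fingers, on their centre line; the grasp point (between the pads) lies 19 mm behind it; z points along the fingers, y is the line along which they close (so a half turn about z gives the same grasp; the last joint's range is limited). The gripper opens to 91 mm and grips with 3 to 60 N. Pads are 32 mm wide; open, the fingers measure 118 mm over their backs; the gripper's body (76 mm by 178 mm) begins 60 mm behind the grasp point.
Start: joints at [-77.578, 18.312, 89.639, -0, 72.044, -1.146], TCP at [134.893, -558.97, 213.976] pointing down, gripper open.
Joint ranges: [-177.97, 177.97], [-48.28, 115.42], [12.27, 149.76], [-77.06, 257.06], [2.81, 150.46], [-146.56, 146.56]. Speed limits (degrees/s): [147.25, 147.25, 180, 180, 180, 180].

## Interface

Orientations are given as [roll, pitch, yaw] about the fixed x, y, z axes, in that order (R = Rz(yaw) Ry(pitch) Rx(roll)).
In Python, from workcell import env, eyes gives the robot as it stands.
- The arm moves only by the tool send_rows, never from a script. Its argument "targets" is text: rows parted by semicolons, each of 7 numbers parted by spaces: the shift along the tool's x, y, z in m, then the turn, a rotation vector about the tool's x, y, z in degrees, then the opening in per cent of the stroke, from 0 (shut) to 100 (fully open). A call has 1 to 12 rows; each row is the pose to reach, as a shift and turn from the pose commanded when the call began, along the tool's axes at that moment; what a row does not reach only later rows make up. A row lasts 1/12 s, in which the tool goes at most 41.7 mm and 7.16 degrees, less where a joint would pass 70% of its speed; a pose out of reach is approached as far as the arm can. A call with a gripper value outside its range is refused whole. The fingers move at their own pace and stop on an object; "grip_force" is the grip in N (left out, the last holds). Time passes only in rows, so rows that repeat a pose let the fingers close. It gives the time, the measured TCP pose, the force, the opening and the grip force at its end, in the units of the state.
- env.state(): the state, without advancing time (a new reading comes with each control period).
- eyes.grab_frame(name): name is "side" or "top" or "wrist"; returns a dict with "image" (400x640x3 uint8, blue, green, red), "fovy" (degrees; the focal length in pixels is half the picture's height over the tangent of half this angle, whatever the lens; pixels are square), "cx", "cy" (the principal point, pixels), "eye" and "attitude" of the camera in the world. Camera axes: x right, y up, looking along -z (the intrinsics and any distortion apply to the point x, -y, -z); pixel columns grow to the right and rows downward; lengths in mm; the calibration is good to about 2 mm. The wrist camera is an equidistant fisheye: a pixel r from the principal point sees the ray r / f radians off the axis. A picture is of the moment at which its call begins. There is no depth.
- env.job_done(): hands the job in; it is judged then, once.
The state is a dict: "time_s": time; "qpos": joint angles; "qvel": joint speeds; "effort": joint torques, N m; "ee_pos": TCP position; "ee_rot": TCP orientation; "force": force on the tool from outside, world axes, zero at the start; "torque": the same for the moment, N m; "gripper_width": finger opening in mm; "gripper_force": force on a finger pad.
Only numpy, scipy, OpenCV 4.12 (cv2) and the standard library are available. Lean on these libraries where they do the work, as an engineer would, in place of code of your own. Each camera call takes 0.05 s, during which the arm holds its last target. There are 200 camera calls.

## Working session

There is one attempt and no reset: what is moved stays moved. The work goes in short steps, Python scripts to look and compute and a tool call to move; the robot and the scene stay as the last step left them, time stands still between calls to the robot, and variables do not carry over. Pictures are saved under pics/ and viewed, at most 10 in all, crops included, and the job is handed in when it is done.

Besides the shell and the picture viewer there is one more tool, called after "Request:" as name(argument=value, ...) on one line, values as JSON. send_rows: Moves the arm, as the interface text tells. Its arguments: {"type":"object","properties":{"targets":{"type":"string"},"grip_force":{"type":"number"}},"required":["targets"]}

```bash
mkdir -p pics; ls
python3 - <<'E'
from workcell import env, eyes
import cv2,numpy as np
for n in ("top","side"):
    f=eyes.grab_frame(n); cv2.imwrite(f"pics/{n}0.png",f["image"]); np.save(f"pics/{n}0.npy",f,allow_pickle=True)
    print(n,{k:v for k,v in f.items() if k!="image"})
print(env.state())
E
```

```text
pics
top {'fovy': 56.30690714045913, 'cx': 323.6739644629605, 'cy': 201.55625862859924, 'eye': array([419.45578649, 128.52653513, 890.72874747]), 'attitude': array([ 7.44241381e+00,  1.33111170e-02, -8.98022391e+01])}
side {'fovy': 47.846621066376535, 'cx': 321.1646296335059, 'cy': 197.16697186552358, 'eye': array([ 421.51350336, -529.33957593,  598.43522231]), 'attitude': array([50.80286233, -0.95316661, -6.51161849])}
{'time_s': 0.1, 'qpos': array([-7.75789302e+01,  1.83466622e+01,  8.96970839e+01,  2.87748336e-04,
        7.20443481e+01, -1.14638767e+00]), 'qvel': array([-0.03453059, -0.05758346, -0.1431372 ,  0.00929917, -0.11530907,
        0.12405822]), 'effort': array([-1.85481695e-04, -4.13332736e+01, -2.32509005e+01,  7.28275348e-02,
        4.21406084e-02, -5.75559807e-05]), 'ee_pos': array([ 134.79313117, -558.52880378,  213.23335107]), 'ee_rot': array([-1.79911929e+02, -2.03603371e-03,  1.35673670e+01]), 'force': array([-0.06247038, -0.5461674 , -0.86068957]), 'torque': array([ 0.00169598,  0.0252119 , -0.01208793]), 'gripper_force': 0.0, 'gripper_width': 91.02033082777989}
```

View pics/top0.png

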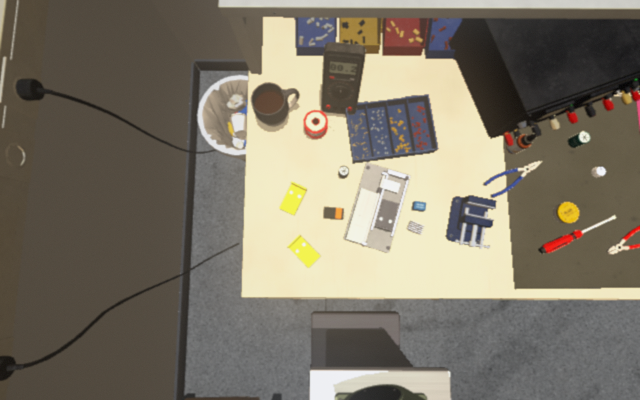

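View pics/side0.png

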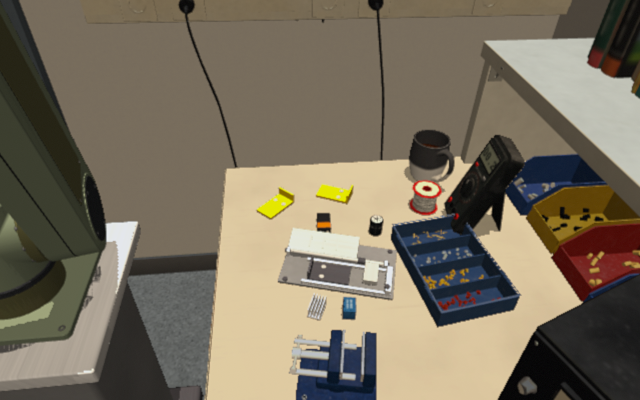

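Top view: the stage is at about (377,208), pointing up and slightly right, with the coupon dark at about (385,215). Candidates for the coupon are that dark plate in the channel and two yellow look-alikes at (293,198) and (304,251). By the description I choose the dark one, and check it in a close crop.

```bash
cat > h.py <<'E'
import numpy as np, cv2
from scipy.spatial.transform import Rotation as Ro
def ray(f,u,v):
    F=200/np.tan(np.radians(f["fovy"]/2)); R=Ro.from_euler("xyz",f["attitude"],degrees=True).as_matrix()
    return R@np.array([(u-f["cx"])/F,-(v-f["cy"])/F,-1])
def onz(f,u,v,z):
    d=ray(f,u,v); return f["eye"]+d*(z-f["eye"][2])/d[2]
def proj(f,P):
    F=200/np.tan(np.radians(f["fovy"]/2)); R=Ro.from_euler("xyz",f["attitude"],degrees=True).as_matrix()
    c=(np.asarray(P)-f["eye"])@R; return f["cx"]+F*c[...,0]/-c[...,2], f["cy"]-F*c[...,1]/-c[...,2]
E
python3 - <<'E'
import cv2,numpy as np
a=cv2.imread("pics/top0.png")[155:260,320:440]
b=cv2.imread("pics/side0.png")[215:325,265:405]
cv2.imwrite("pics/topc.png",cv2.resize(a,None,fx=5,fy=5,interpolation=cv2.INTER_CUBIC))
cv2.imwrite("pics/sidec.png",cv2.resize(b,None,fx=5,fy=5,interpolation=cv2.INTER_CUBIC))
E
```

```text
(no output)
```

View pics/topc.png

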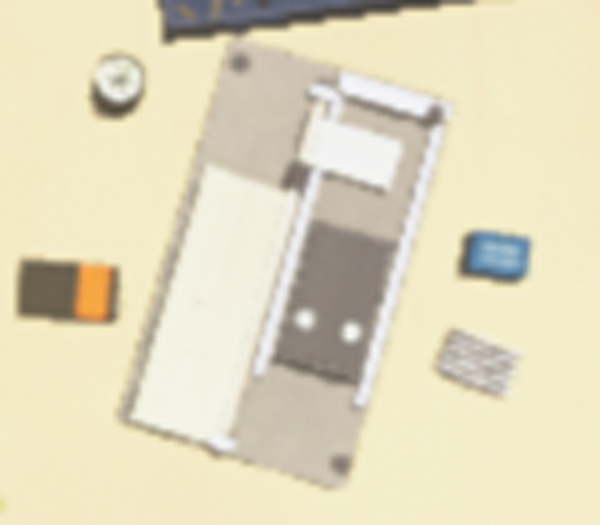

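View pics/sidec.png

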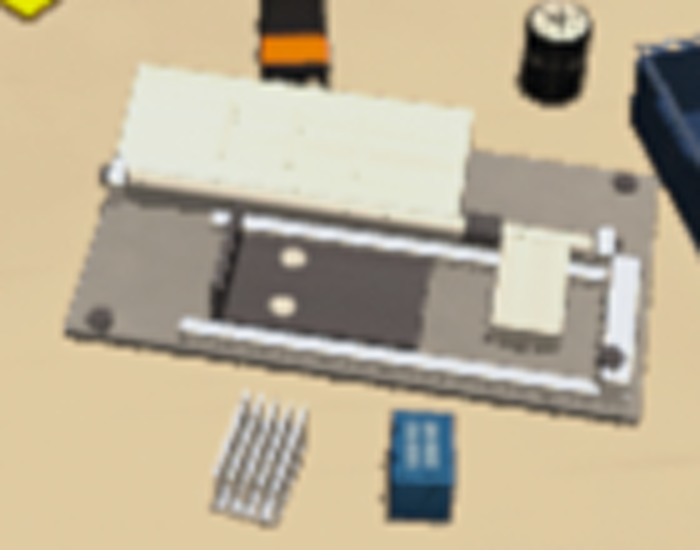

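The coupon is confirmed: dark, 70x40, two light dots, in the channel, with its rear edge at crop (315,372). The base corners are clear at crop (230,40), (450,105), (342,490) and (122,422). Next is the stage pose.

```bash
cat > geo.py <<'E'
from h import *
T=np.load("pics/top0.npy",allow_pickle=True).item(); S=np.load("pics/side0.npy",allow_pickle=True).item()
pt=lambda U,V:((U+.5)/5-.5+320,(V+.5)/5-.5+155)
ps=lambda U,V:((U+.5)/5-.5+265,(V+.5)/5-.5+215)
def fit(model,P):
    m,p=model.mean(0),P.mean(0); a=model-m; b=P-p
    yaw=np.arctan2((a[:,0]*b[:,1]-a[:,1]*b[:,0]).sum(),(a*b).sum())
    R=np.array([[np.cos(yaw),-np.sin(yaw)],[np.sin(yaw),np.cos(yaw)]]); t=p-R@m
    return yaw,R,t,(R@model.T).T+t-P
E
python3 - <<'E'
from geo import *
np.set_printoptions(precision=1,suppress=True)
M=np.array([[95,82],[95,-30],[-100,-30],[-100,82]],float)
P=np.array([onz(T,*pt(*c),6)[:2] for c in [(230,40),(450,105),(342,490),(122,422)]])
yaw,R,t,e=fit(M,P); print("top",np.degrees(yaw),t,e.tolist())
P2=np.array([onz(S,*ps(*c),6)[:2] for c in [(657,178),(640,412),(68,328)]])
y2,R2,t2,e2=fit(M[:3],P2); print("side",np.degrees(y2),t2,e2)
st=lambda p:R.T@(p[:2]-t)
# coupon front edge top z=12 (left/right), side and top
print("front",[st(onz(T,*pt(*c),12)) for c in [(315,220),(395,240)]])
print("rear wall top",[st(onz(T,*pt(*c),28)) for c in [(275,362),(355,385)]])
st2=lambda p:R2.T@(p[:2]-t2)
print("side front",[st2(onz(S,*ps(*c),12)) for c in [(432,262),(420,347)]], "rear top",[st2(onz(S,*ps(*c),28)) for c in [(233,222),(215,275)]])
print("plate ends z",[st(onz(T,*pt(*c),z)) for c,z in [((208,165),31),((130,420),31)]])
E
```

```text
top -16.5069956694966 [517.6 -23.4] [[1.4987704288540726, 0.2762525153061617], [1.3384097785959739, -1.4631678728068493], [-1.630458688618603, -1.5558727883348809], [-1.2067215188313298, 2.7427881458355614]]
side -16.72713892492811 [519.  -22.8] [[ 1.2  1.8]
 [ 0.3 -1.8]
 [-1.5  0.1]]
front [array([19.6, 19. ]), array([ 21.3, -19.9])]
rear wall top [array([-52.3,  20.8]), array([-51.9, -17.4])]
side front [array([19.2, 18.2]), array([ 20., -20.])] rear top [array([-49.3,   8.7]), array([-50.5, -16. ])]
plate ends z [array([26.8, 75.9]), array([-97.2,  77.5])]
```

```bash
cat > go.py <<'E'
import sys
from h import *
from workcell import env
np.set_printoptions(precision=4,suppress=True)
s=env.state(); Y=-16.6; c,si=np.cos(np.radians(Y)),np.sin(np.radians(Y)); R=np.array([[c,-si],[si,c]]); t=np.array([518.3,-23.1])
x,y,z=map(float,sys.argv[1:4])
tgt=np.append(t+R@[x,y],z); goal=Ro.from_euler("xyz",[180,0,Y],degrees=True)
cur=Ro.from_euler("xyz",s["ee_rot"],degrees=True)
print("stage TCP",R.T@(s["ee_pos"][:2]-t),s["ee_pos"][2],"t",s["time_s"],"F",s["force"],"w",s["gripper_width"])
print("tgt",tgt,"shift",cur.inv().apply(tgt-s["ee_pos"])/1000,"rotv",np.degrees((cur.inv()*goal).as_rotvec()))
E
python3 go.py -78 30 120
```

```text
stage TCP [-214.5575 -622.677 ] 213.23335107102267 t 0.1 F [-0.0625 -0.5462 -0.8607] w 91.02033082777989
tgt [452.1215  27.9334 120.    ] shift [ 0.446  -0.4955  0.094 ] rotv [-0.0866  0.0212 30.1674]
```

Request:
send_rows(targets="0.011 -0.012 0 0 0 1 90;0.033 -0.037 0 0 0 3 80;0.056 -0.062 0 0 0 5 70;0.078 -0.087 0 0 0 7 60;0.1 -0.112 0 0 0 9 51;0.123 -0.137 0 0 0 11 51;0.145 -0.161 0 0 0 13 51;0.167 -0.186 0 0 0 15 51;0.19 -0.211 0 0 0 17 51;0.212 -0.236 0 0 0 19 51;0.234 -0.26 0 0 0 21 51;0.25 -0.278 0 0 0 22 51")

```text
time_s: 1.1
ee_pos: [313.1, -227.8, 213.8]
ee_rot: [-180.0, 0.0, -8.5]
force: [0.5, 0.1, 0.6]
gripper_width: 46.5
gripper_force: 0.0
```

```bash
python3 go.py -78 30 120
```

```text
stage TCP [-138.2134 -254.7716] 213.75109049516684 t 1.1 F [0.4927 0.059  0.5594] w 46.5192435039691
tgt [452.1215  27.9334 120.    ] shift [ 0.0999 -0.2733  0.0939] rotv [-0.0446  0.0144  8.1315]
```

Request:
send_rows(targets="0.01 -0.027 0 0 0 1 51;0.021 -0.057 0 0 0 2 51;0.032 -0.088 0 0 0 3 51;0.043 -0.118 0 0 0 4 51;0.054 -0.148 0 0 0 5 51;0.065 -0.179 0 0 0 6 51;0.076 -0.209 0 0 0 7 51;0.087 -0.239 0 0 0 8.1 51;0.096 -0.263 0.01 0 0 8.1 51;0.1 -0.273 0.04 0 0 8.1 51;0.1 -0.273 0.07 0 0 8.1 51;0.1 -0.273 0.094 0 0 8.1 51")

```text
time_s: 2.1
ee_pos: [451.0, 26.2, 118.0]
ee_rot: [180.0, 0.1, -16.4]
force: [0.1, 0.1, -0.3]
gripper_width: 46.6
gripper_force: 0.0
```

Request:
send_rows(targets="0 0 0.02 0 0 0 51;0 0 0.04 0 0 0 51;0 0 0.06 0 0 0 51;0 0 0.07 0 0 0 51;0 0 0.07 0 0 0 51;0 0 0.07 0 0 0 51")

```text
time_s: 2.6
ee_pos: [451.3, 25.3, 49.5]
ee_rot: [180.0, 0.1, -16.5]
force: [-0.1, -0.6, -1.1]
gripper_width: 46.3
gripper_force: 0.0
```

```bash
python3 go.py -78 30 17.5
python3 - <<'E'
from workcell import eyes
import cv2,numpy as np
f=eyes.grab_frame("side"); np.save("pics/side1.npy",f,allow_pickle=True)
cv2.imwrite("pics/side1.png",cv2.resize(f["image"][195:325,245:405],None,fx=4.5,fy=4.5,interpolation=cv2.INTER_CUBIC))
E
```

```text
stage TCP [-78.0515  27.2052] 49.53433934301862 t 2.6 F [-0.0967 -0.5724 -1.0855] w 46.273054564304
tgt [452.1215  27.9334  17.5   ] shift [ 0.0001 -0.0028  0.032 ] rotv [0.0343 0.0848 0.0673]
```

View pics/side1.png

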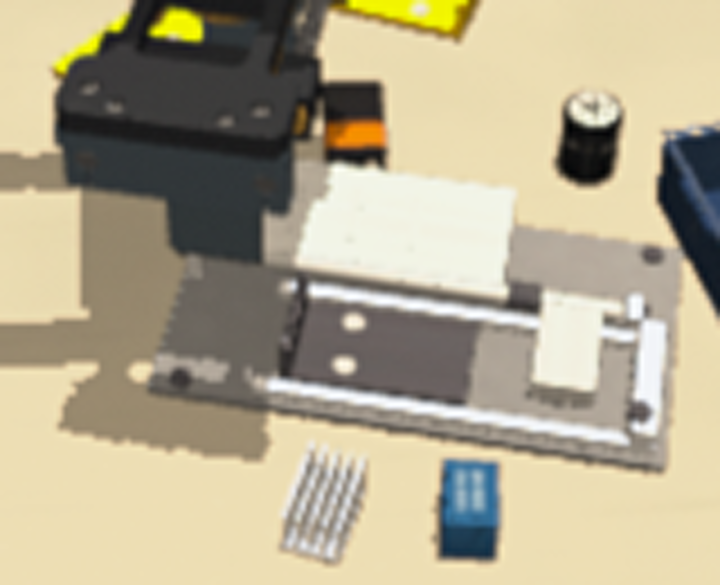

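The fingers hang behind the coupon, with the near fingertip edge at crop (172-262, 255). The other finger is over the plate and the coupon is untouched. Descending gently.

Request:
send_rows(targets="0 -0.003 0.008 0 0 0 51;0 -0.003 0.014 0 0 0 51;0 -0.003 0.018 0 0 0 51;0 -0.003 0.021 0 0 0 51;0 -0.003 0.024 0 0 0 51;0 -0.003 0.026 0 0 0 51;0 -0.003 0.026 0 0 0 51")

```text
time_s: 3.23
ee_pos: [452.7, 28.5, 24.0]
ee_rot: [-180.0, -0.0, -16.6]
force: [-0.8, 1.4, 5.8]
gripper_width: 46.3
gripper_force: 2.4
```

```bash
python3 go.py -78 30 17.5
python3 - <<'E'
from geo import *
from workcell import env
print(env.state()["torque"])
f=np.load("pics/side1.npy",allow_pickle=True).item()
R=Ro.from_euler("z",-16.6,degrees=True).as_matrix()
u,v=proj(f,[518.3,-23.1,0]+R@np.array([-62,-9.8,49.5])); print((u+.5-245)*4.5,(v+.5-195)*4.5)
E
```

```text
stage TCP [-77.6461  30.7025] 24.029488946818 t 3.2333 F [-0.8162  1.4294  5.7605] w 46.27446791481773
tgt [452.1215  27.9334  17.5   ] shift [-0.0004  0.0007  0.0065] rotv [-0.0349 -0.0042  0.0458]
[0.47762555 0.20035811 0.03059607]
254.86599297886644 282.5486787324625
```

Request:
send_rows(targets="0 0.001 0.002 0 0 0 51;0 0.001 0.004 0 0 0 51;0 0.001 0.006 0 0 0 51;0 0.001 0.007 0 0 0 51;0 0.001 0.007 0 0 0 51;0 0.001 0.007 0 0 0 51")

```text
time_s: 3.73
ee_pos: [453.1, 28.2, 17.8]
ee_rot: [-179.9, -0.1, -16.6]
force: [-0.8, 4.5, 8.1]
gripper_width: 46.6
gripper_force: 4.1
```

```bash
python3 go.py -67 30 17.5
python3 - <<'E'
from workcell import eyes
import cv2,numpy as np
f=eyes.grab_frame("side")
cv2.imwrite("pics/side2.png",cv2.resize(f["image"][195:325,245:405],None,fx=4.5,fy=4.5,interpolation=cv2.INTER_CUBIC))
E
```

```text
stage TCP [-77.1243  30.4873] 17.83870344673033 t 3.7333 F [-0.7607  4.5028  8.1163] w 46.57518849768802
tgt [462.663   24.7908  17.5   ] shift [0.0101 0.0005 0.0004] rotv [-0.1243 -0.0907  0.0092]
```

View pics/side2.png

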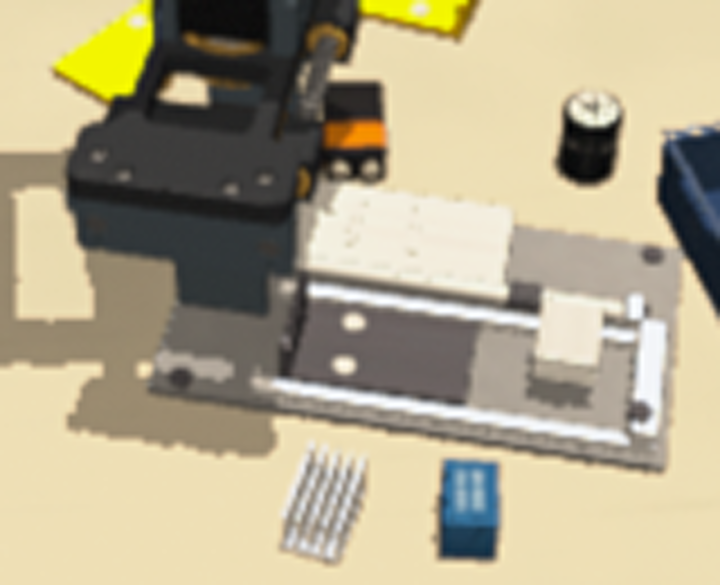

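Jaw risen at crop (570,330), plate nearly level, and 8 N matches the stop. Pushing now.

Request:
send_rows(targets="0.003 0 0.0005 0 0 0 51;0.007 0 0.0005 0 0 0 51;0.011 0 0.0005 0 0 0 51;0.015 0 0.0005 0 0 0 51;0.019 0 0.0005 0 0 0 51;0.023 0 0.0005 0 0 0 51;0.027 0 0.0005 0 0 0 51;0.031 0 0.0005 0 0 0 51;0.034 0 0.0005 0 0 0 51;0.037 0 0.0005 0 0 0 51;0.04 0 0.0005 0 0 0 51;0.04 0 0.0005 0 0 0 51")

```text
time_s: 4.78
ee_pos: [485.7, 16.4, 17.1]
ee_rot: [179.9, 0.6, -16.5]
force: [-12.1, 2.0, 18.6]
gripper_width: 46.3
gripper_force: 9.7
```

```bash
python3 go.py -6 30 17.5
python3 - <<'E'
from workcell import eyes
import cv2,numpy as np
f=eyes.grab_frame("side")
cv2.imwrite("pics/side3.png",cv2.resize(f["image"][195:325,245:405],None,fx=4.5,fy=4.5,interpolation=cv2.INTER_CUBIC))
E
```

```text
stage TCP [-42.5604  28.5118] 17.087244809813104 t 4.7833 F [-12.1338   1.9774  18.5801] w 46.31589016855679
tgt [521.1207   7.3638  17.5   ] shift [ 0.0366 -0.0014 -0.0008] rotv [0.1174 0.5732 0.0742]
```

View pics/side3.png

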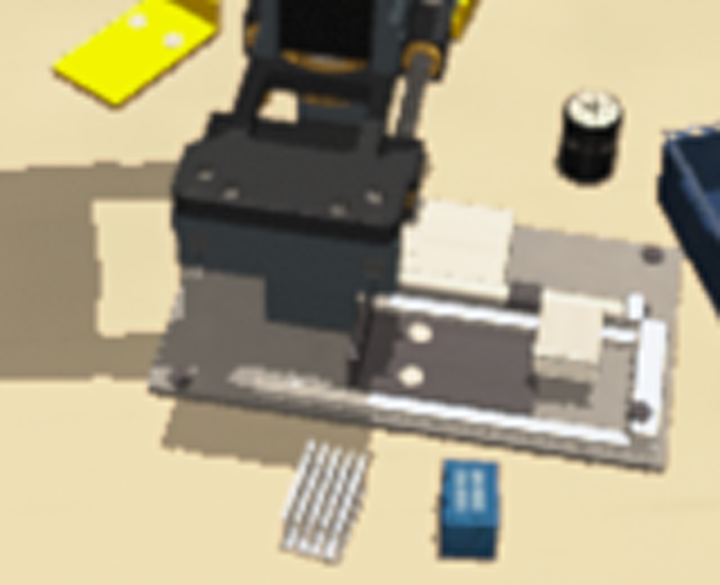

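The coupon slides straight, front edge at crop (535,390) approaching the raised jaw. Continuing, slightly higher to ease the press.

Request:
send_rows(targets="0.003 -0.001 -0.0005 0 0 0 51;0.006 -0.001 -0.0005 0 0 0 51;0.009 -0.001 -0.0005 0 0 0 51;0.012 -0.001 -0.0005 0 0 0 51;0.015 -0.001 -0.0005 0 0 0 51;0.018 -0.001 -0.0005 0 0 0 51;0.021 -0.001 -0.0005 0 0 0 51;0.024 -0.001 -0.0005 0 0 0 51;0.027 -0.001 -0.0005 0 0 0 51;0.029 -0.001 -0.0005 0 0 0 51;0.031 -0.001 -0.0005 0 0 0 51;0.031 -0.001 -0.0005 0 0 0 51")

```text
time_s: 5.83
ee_pos: [517.9, 8.2, 17.2]
ee_rot: [179.9, 0.3, -16.5]
force: [-6.8, 0.8, 9.6]
gripper_width: 46.4
gripper_force: 5.3
```

```bash
python3 go.py -6 30 17.5
```

```text
stage TCP [-9.359  29.9068] 17.242557468809167 t 5.8333 F [-6.7835  0.8247  9.6079] w 46.43020864933607
tgt [521.1207   7.3638  17.5   ] shift [ 0.0034 -0.0001 -0.0003] rotv [0.0684 0.3238 0.065 ]
```

Request:
send_rows(targets="0.001 0 0 0 0 0 51;0.002 0 0 0 0 0 51;0.003 0 0 0 0 0 51;0.004 0 0 0 0 0 51;0.005 0 0 0 0 0 51;0.006 0 0 0 0 0 51;0.006 0 0 0 0 0 51")

```text
time_s: 6.42
ee_pos: [519.7, 7.6, 17.2]
ee_rot: [179.9, 0.8, -16.6]
force: [-13.9, 5.9, 17.7]
gripper_width: 46.5
gripper_force: 9.8
```

```bash
python3 go.py -6 30 17.5
```

```text
stage TCP [-7.4575 29.8292] 17.236779148137245 t 6.4167 F [-13.9236   5.9454  17.7396] w 46.45769489194088
tgt [521.1207   7.3638  17.5   ] shift [ 0.0015 -0.0002 -0.0003] rotv [ 0.098   0.7958 -0.0015]
```

Request:
send_rows(targets="0.001 0 -0.0005 0 0 0 51;0.002 0 -0.0005 0 0 0 51;0.003 0 -0.0005 0 0 0 51;0.004 0 -0.0005 0 0 0 51;0.004 0 -0.0005 0 0 0 51;0.004 0 -0.0005 0 0 0 51")

```text
time_s: 6.92
ee_pos: [519.9, 7.4, 17.3]
ee_rot: [179.9, 1.2, -16.7]
force: [-20.0, 9.1, 21.4]
gripper_width: 46.2
gripper_force: 13.4
```

```bash
python3 go.py -6 30 17.5
python3 - <<'E'
from workcell import eyes
import cv2,numpy as np
f=eyes.grab_frame("top"); g=eyes.grab_frame("side")
a=cv2.resize(f["image"][155:260,340:430],None,fx=4.4,fy=4.4,interpolation=cv2.INTER_CUBIC)
b=cv2.resize(g["image"][225:325,325:405],None,fx=4.62,fy=4.62,interpolation=cv2.INTER_CUBIC)
h=min(len(a),len(b)); cv2.imwrite("pics/both4.png",np.hstack([a[:h],b[:h]]))
E
```

```text
stage TCP [-7.161  29.7071] 17.320786079592395 t 6.9167 F [-20.0138   9.0959  21.3724] w 46.248387674134705
tgt [521.1207   7.3638  17.5   ] shift [ 0.0012 -0.0003 -0.0002] rotv [ 0.1278  1.2268 -0.077 ]
```

View pics/both4.png

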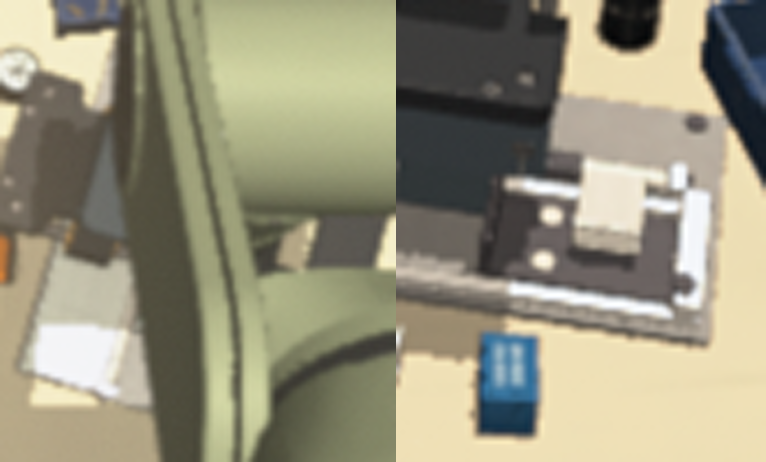

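The right-hand view shows the coupon's front edge against the stop, at about (680,280), under the raised jaw. The last 4 mm of command gave only 0.3 mm of motion with force rising to 20 N, so it is home. I'll back the finger off the wall with the plate still held, then lift.

Request:
send_rows(targets="-0.003 0 0.0005 0 0 0 51;-0.006 0 0.0005 0 0 0 51;-0.009 0 0.0005 0 0 0 51;-0.012 0 0.0005 0 0 0 51;-0.014 0 0.0005 0 0 0 51;-0.014 0 0.0005 0 0 0 51")

```text
time_s: 7.52
ee_pos: [519.2, 8.3, 18.6]
ee_rot: [-180.0, -0.4, -16.5]
force: [1.1, -2.8, 7.5]
gripper_width: 46.6
gripper_force: 3.7
```

```bash
python3 go.py -10 30 60
```

```text
stage TCP [-8.0976 30.3875] 18.58580938419057 t 7.5167 F [ 1.1171 -2.7985  7.4549] w 46.599666806217776
tgt [517.2874   8.5066  60.    ] shift [-0.0016  0.0004 -0.0414] rotv [-0.0273 -0.3663  0.095 ]
```

Request:
send_rows(targets="-0.002 0 0 0 0 0 51;-0.004 0 0 0 0 0 51;-0.004 0 0 0 0 0 51;-0.004 0 0 0 0 0 51")

```text
time_s: 7.85
ee_pos: [516.9, 9.7, 18.9]
ee_rot: [-179.9, -0.5, -16.5]
force: [2.9, -1.7, 7.8]
gripper_width: 46.4
gripper_force: 3.6
```

```bash
python3 go.py -10 30 60
```

```text
stage TCP [-10.7337  31.0773] 18.853979561383568 t 7.85 F [ 2.9075 -1.6912  7.8017] w 46.365457956266525
tgt [517.2874   8.5066  60.    ] shift [ 0.0011  0.001  -0.0411] rotv [-0.1106 -0.5067  0.0548]
```

The finger is clear of the wall by about 3.5 mm and the plate is still held. Now a slow lift to let the clip close.

Request:
send_rows(targets="0 0 -0.002 0 0 0 51;0 0 -0.004 0 0 0 51;0 0 -0.006 0 0 0 51;0 0 -0.008 0 0 0 51;0 0 -0.011 0 0 0 51;0 0 -0.015 0 0 0 51;0 0 -0.02 0 0 0 51;0 0 -0.035 0 0 0 51;0 0 -0.055 0 0 0 51;0 0 -0.08 0 0 0 51;0 0 -0.11 0 0 0 51;0 0 -0.14 0 0 0 51")

```text
time_s: 8.85
ee_pos: [512.2, 10.3, 158.1]
ee_rot: [180.0, 0.1, -16.5]
force: [-0.2, -0.8, 0.1]
gripper_width: 46.5
gripper_force: 0.0
```

Request:
send_rows(targets="-0.03 0 -0.01 0 0 0 51;-0.06 0.02 -0.02 0 0 0 51;-0.09 0.05 -0.02 0 0 0 51;-0.1 0.08 -0.02 0 0 0 51;-0.1 0.11 -0.02 0 0 0 51;-0.1 0.14 -0.02 0 0 0 51;-0.1 0.17 -0.02 0 0 0 51;-0.1 0.2 -0.02 0 0 0 51;-0.1 0.2 -0.02 0 0 0 51")

```text
time_s: 9.6
ee_pos: [358.9, -156.6, 177.4]
ee_rot: [179.9, -0.0, -16.8]
force: [1.0, 0.9, 0.3]
gripper_width: 46.8
gripper_force: 0.0
```

```bash
python3 go.py -10 30 60
python3 - <<'E'
from workcell import eyes
import cv2,numpy as np
f=eyes.grab_frame("top"); g=eyes.grab_frame("side"); np.save("pics/top5.npy",f,allow_pickle=True); np.save("pics/side5.npy",g,allow_pickle=True)
a=cv2.resize(f["image"][155:260,320:440],None,fx=3.3,fy=3.3,interpolation=cv2.INTER_CUBIC)
b=cv2.resize(g["image"][220:325,285:405],None,fx=3.3,fy=3.3,interpolation=cv2.INTER_CUBIC)
cv2.imwrite("pics/both5.png",np.hstack([a,b]))
E
```

```text
stage TCP [-114.6009 -173.4551] 177.38385736010954 t 9.6 F [1.016  0.8786 0.2836] w 46.77990835300543
tgt [517.2874   8.5066  60.    ] shift [ 0.1038 -0.2041  0.117 ] rotv [ 0.1303 -0.046  -0.1974]
```

View pics/both5.png

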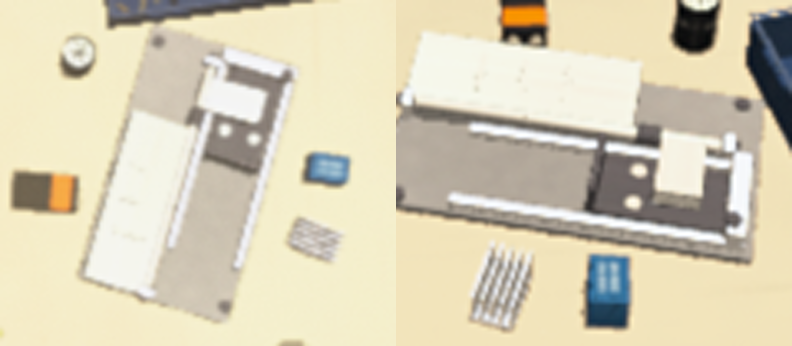

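Both views show the coupon home with no gap at the stop (top crop (255,75), side crop (732,190)). The jaw is resting on it, the plate is back up, the bystanders haven't moved and the arm is clear. Handing in.

```bash
python3 -c "
from workcell import env
print(env.job_done())"
```

```text
the job is handed in; nothing more can be done
None
```

The job is handed in: the coupon is home against the end stop as far as the cameras and the push force show, the clip jaw is clamped on it, and the bystanders look unmoved; no verdict came back.

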